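# Stand the slumped bundle up in the feed magazine

## Robot

A 6-joint arm with a two-finger parallel gripper is mounted at the origin on a cart in front of the work surface, level with it; the furniture and walls round the work are solid. World frame = base frame: x ahead of the robot, y to its left, z up, the work surface at z = 0. Lengths are in m, angles in rad, forces in N, time in s.
With the tool pointing down it reaches from about 0.4 to 0.825 m from the base axis. Payload 7 kg.
Tool frame: the origin (TCP) lies midway between the tips of the shut fingers; the grasp point (between the pads) lies hold_point_z behind it (hold_point_z is the distance from the TCP to the grasp point, in m); z points along the fingers, y is the direction in which the jaws open and shut (so a half turn about z gives the same grasp; the last joint's range is limited). The gripper opens to 88 mm and grips with 3 to 60 N. Pads are 19 mm wide; open, the fingers measure 130 mm over their backs; the gripper's body (78 mm by 193 mm) begins 47 mm behind the grasp point.
Start: joints at [-1.021, 0.359, 0.012, 0, -1.224, -0.288], TCP at [0.175, -0.652, 0.227] pointing down, gripper open.
Joint ranges: [-3.07, 3.07], [-1.43, 2.12], [-1.02, 1.25], [-3.03, 1.67], [-3.05, -0], [-3.03, 3.03]. Speed limits (rad/s): [2.39, 2.39, 3.01, 3.14, 3.14, 3.14].

## Interface

Orientations are given as [roll, pitch, yaw] about the fixed x, y, z axes, in that order (R = Rz(yaw) Ry(pitch) Rx(roll)).
In Python, from station import * gives the robot as it stands. The module is installed in compiled form; this text tells all that it offers.
- The arm moves only by the tool arm_command, never from a script. Its arguments are lists of equal length, an entry for each row: "fingers": the closure, from -1 (fully open) to 1 (shut); "dp": the shift along the world's x, y, z in m, a list of three; "roll": the turn about the world's z in rad. In form: {"fingers": [fingers, ...], "dp": [[x, y, z], ...], "roll": [roll, ...]}. A call has 1 to 8 rows; each row shifts and turns the pose as measured when the row begins; what a row does not reach is not made up. A row lasts 1/10 s, in which the tool goes at most 50 mm and 8.59 degrees, less where a joint would pass 70% of its speed; a pose out of reach is approached as far as the arm can. A call is refused whole if a number of a shift passes 0.05 or a number of a turn 0.15, either way. A call with a gripper value outside its range is refused whole. The fingers move at their own pace and stop on an object; "newtons" is the grip in N (left out, the last holds). Time passes only in rows, so rows that do not move let the fingers close. It gives the time, the measured TCP pose, the force and the opening at its end, in the units of the state.
- get_state(): the state, without advancing time (a new reading comes with each control period).
- grab_frame(name): name is "side" or "top"; returns the picture (480x640x3 uint8, blue, green, red); there is no depth.
- calibration(name): a dict with "fx", "fy", "cx", "cy" (pixels), "R" (3x3) and "t" (3): a world point X has camera coordinates R X + t. Camera axes: x right, y down, z forward; pixel columns grow to the right and rows downward; lengths in m; the calibration is good to about 2 mm. A picture is of the moment at which its call begins. calibration takes no time and is no camera call.
- job_done(): hands the job in, once; it reports no verdict.
The state is a dict: "t": time; "q": joint angles; "qd": joint speeds; "joint_efforts": joint torques, N m; "eef_pos": TCP position; "ee_rot": TCP orientation; "force": force on the tool from outside, world axes, zero at the start; "moment": the same for the moment, N m; "width": finger opening in m.
Only numpy, scipy, OpenCV 4.12 (cv2) and the standard library are available. Lean on these libraries where they do the work, as an engineer would, in place of code of your own. Each camera call takes 0.05 s, during which the arm holds its last target.

## Task

One bundle of clear blanks has slumped sideways over the low rail of the blue feed magazine. Push it back upright with the fingertips so that it stands on the base between the low rail and the tall side plate, then push its near end to slide it along the magazine until it stands square and fully home against the back stop. Only push it: never lift or carry the bundle, and leave the other things on the table alone.

Things in the scene. Friction and masses are not known exactly. Their poses are not given: they have to be found in the camera images.
- magazine: Feed magazine, fixed to the table: aluminium base plate (top 6 mm above the table; x -150 to +125, y -107 to +68 mm in its frame), blue tall side plate, blue back stop, low steel rail; near end (-x) open. Origin on the table surface. x points away from the robot to the back stop, y from the low rail to the tall plate, z up. Its place and yaw vary.
- rail_top (a point): Middle of the top of the low rail: a round bar of diameter 10 mm along the magazine's x, at magazine y -80.5, top 60 mm above the table, 250 mm long on two end posts.
- side_plate (a point): Middle of the top edge of the tall side plate's inner face: magazine y +42, 106 mm above the table; the plate spans magazine x -140 to +110 mm.
- back_stop (a point): Middle of the top edge of the back stop's front face: magazine x +100, 91 mm above the table; the stop spans magazine y -62 to +42 mm.
- seat (a point): Point on top of the magazine's base plate, 6 mm above the table, where the bundle's origin may stand when home: 65 mm (half a bundle length) in front of the back stop, 33 mm from the tall side plate. Axes as the magazine's.
- bundle: Slumped rigid bundle of clear blanks: 130 (its x) by 66 (y) by 117 mm high (z), 0.34 to 0.63 kg, origin at the centre of its underside. Starts with x along the magazine's x, leaning 42 degrees over the rail towards magazine -y, foot on the base at magazine y -30 held by friction only, 40 to 75 mm short of the back stop; highest edge 131 mm above the table.
- bundle_edge (a point): Middle of the bundle's upper outer edge, which overhangs the rail at the start: magazine y -108, 93 mm above the table. About 1 N sideways (magazine +y) raises the bundle; leaning less than about 29 degrees it drops upright by itself, its far face then a few mm from the tall side plate, its near face (where the edge is) near magazine y -30.
- bundle_mid (a point): Centre of the bundle, 58.5 mm above its underside on its z axis; 65 mm above the table when it stands upright in the magazine. Sliding the upright bundle along the base takes up to about 8 N.
- blanks_14: Bystander, to be left alone: standing bundle of clear plastic blanks, 132x65x145 mm; origin at the centre of its underside.
- blanks_15: Bystander, to be left alone: standing bundle of clear plastic blanks, 132x65x144 mm; origin at the centre of its underside.
- blanks_18: Bystander, to be left alone: standing bundle of clear plastic blanks, 131x65x116 mm; origin at the centre of its underside.
- blow_gun: Bystander, to be left alone: red-handled air gun lying on its side, 101x225x21 mm; origin at the centre of its underside.
- pin_case: Bystander, to be left alone: grey case for small pins, lid shut, 82x110x29 mm; origin at the centre of its underside.
- squeegee: Bystander, to be left alone: wooden hand squeegee lying flat, 73x190x24 mm; origin at the centre of its underside.
- ink_jar_a: Bystander, to be left alone: black ink jar with black lid, diameter 64, height 72 mm; origin at the centre of its underside.
- ink_jar_b: Bystander, to be left alone: black ink jar with yellow lid, diameter 62, height 70 mm; origin at the centre of its underside.
- ink_jar_c: Bystander, to be left alone: white ink jar with white lid, diameter 58, height 62 mm; origin at the centre of its underside.

How it is judged:
By the outcome, as a careful person would: the job done as asked, in the order asked, and still so for the second after the job is handed in, with the robot touching nothing.
It also fails if it takes over 54 s, if anything falls off the work surface, if the arm or the gripper's body presses on something with over 40 N, if the wrist force passes 120 N, or if a joint passes its speed limit or range.

## Working session

There is one attempt and no reset: what is moved stays moved. The work goes in short steps, Python scripts to look and compute and a tool call to move; the robot and the scene stay as the last step left them, time stands still between calls to the robot, and variables do not carry over. Pictures are saved under pics/ and viewed, and the job is handed in when it is done.

Besides the shell and the picture viewer there is one more tool, called by a JSON object that holds its "fn" and its "kwargs". arm_command: Moves the arm, as the interface text tells. Its arguments: {"type":"object","properties":{"fingers":{"type":"array"},"dp":{"type":"array"},"roll":{"type":"array"},"newtons":{"type":"number"}},"required":["fingers","dp","roll"]}

```bash
mkdir -p pics; python3 - <<'E'
from station import *
import cv2
for n in("side","top"):
    cv2.imwrite(f"pics/{n}0.png",grab_frame(n)); c=calibration(n); print(n,c)
s=get_state();print(s)
E
```

```text
side {'fx': 602.1427821491925, 'fy': 602.1427821491925, 'cx': 316.72885598284137, 'cy': 238.0230134138315, 'R': array([[-0.80510545, -0.59273604,  0.02166107],
       [-0.3515372 ,  0.447437  , -0.82232702],
       [ 0.4777309 , -0.66967464, -0.56860273]]), 't': array([0.39118392, 0.2910563 , 1.54831653])}
top {'fx': 537.6448118606845, 'fy': 537.6448118606845, 'cx': 327.4684301767861, 'cy': 238.6670094614948, 'R': array([[-0.01488036, -0.9998818 ,  0.00386801],
       [-0.98958709,  0.01417305, -0.1432359 ],
       [ 0.14316415, -0.00595914, -0.98968102]]), 't': array([-0.03258355,  0.5527404 ,  1.57384844])}
{'t': 0.1, 'q': array([-1.02087374e+00,  3.59347517e-01,  1.11850960e-02, -3.11541333e-04,
       -1.22410930e+00, -2.88112010e-01]), 'qd': array([-8.22281454e-04, -4.49143024e-05,  1.81038683e-03,  8.30672076e-04,
       -1.13512788e-03,  6.08688918e-04]), 'joint_efforts': array([-7.52994110e-04, -5.84164560e+01,  2.93750596e+01,  7.01563686e+00,
        1.00877820e-02, -7.62223726e-05]), 'eef_pos': array([ 0.17458675, -0.65159192,  0.22571005]), 'ee_rot': array([ 3.14009485e+00, -1.38446857e-04, -2.87988805e+00]), 'force': array([ 0.04268726,  0.55073226, -0.12444092]), 'moment': array([0.00595572, 0.04397019, 0.05541273]), 'width': 0.0876773484357838}
```

View pics/side0.png

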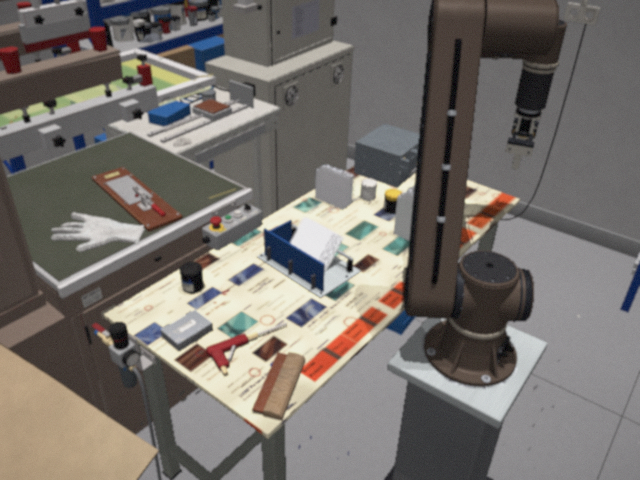

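View pics/top0.png

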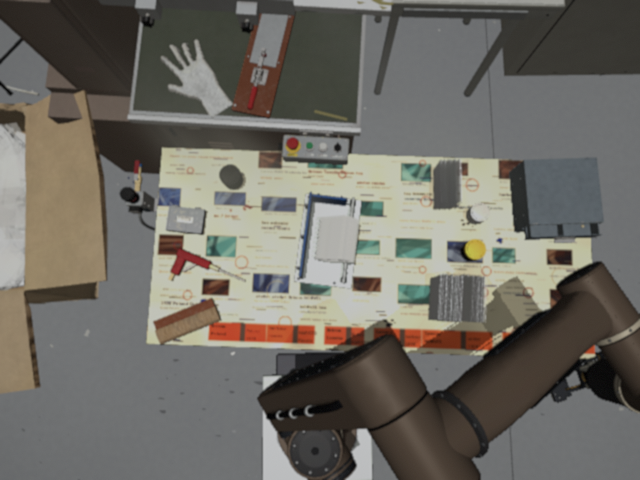

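The top view shows the magazine at about cols 297-358 and rows 193-285. Its blue side plate is on the left (world +y), the back stop is at the top, and the bundle leans to the right over the rail. The three blanks bundles and the jars stand further right. I'll zoom in.

```bash
python3 - <<'E'
import cv2
a=cv2.imread('pics/top0.png')[180:300,280:380]
b=cv2.imread('pics/side0.png')[200:310,240:380]
cv2.imwrite('pics/topz.png',cv2.resize(a,None,fx=5,fy=5,interpolation=cv2.INTER_CUBIC))
cv2.imwrite('pics/sidez.png',cv2.resize(b,None,fx=5,fy=5,interpolation=cv2.INTER_CUBIC))
E
```

```text
(no output)
```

View pics/topz.png

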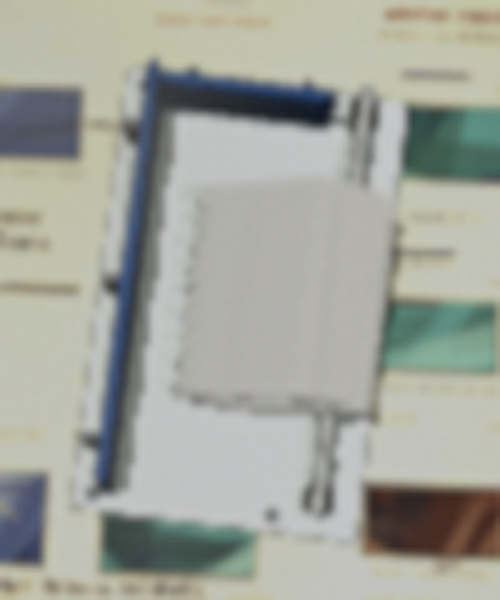

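View pics/sidez.png

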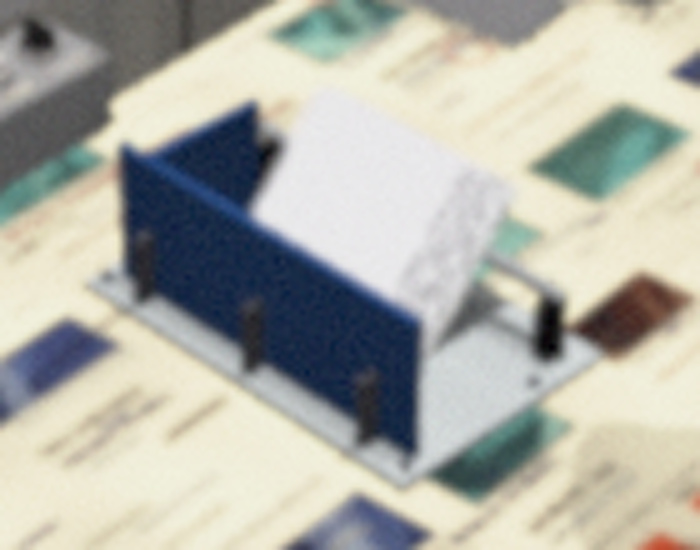

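```bash
cat > h.py <<'E'
import numpy as np
from station import *
def ray(n,u,v,z):
    c=calibration(n);d=c['R'].T@np.array([(u-c['cx'])/c['fx'],(v-c['cy'])/c['fy'],1]);o=-c['R'].T@c['t']
    return o+d*(z-o[2])/d[2]
def tz(u,v,z):return ray('top',u/5+280-.4,v/5+180-.4,z)
def sz(u,v,z):return ray('side',u/5+240-.4,v/5+200-.4,z)
def proj(n,X):
    c=calibration(n);p=c['R']@X+c['t'];return np.array([c['fx']*p[0]/p[2]+c['cx'],c['fy']*p[1]/p[2]+c['cy']])
E
python3 - <<'E'
from h import *
M=[];W=[];nm=[]
def add(m,w,k):M.append(m[:2]);W.append(w[:2]);nm.append(k)
FL,FR,NR,NL=(.125,.068),(.125,-.107),(-.15,-.107),(-.15,.068)
for m,p in((FL,(128,68)),(FR,(406,102)),(NR,(358,541)),(NL,(72,508))):add(m,tz(*p,.006),'t')
for m,p in((NL,(405,485)),(NR,(605,352)),(FL,(88,286))):add(m,sz(*p,.006),'s')
add((.11,.042),tz(156,75,.106),'plate far');add((-.14,.042),tz(106,492,.106),'plate near')
add((.1,-.062),tz(334,96,.091),'stop end')
M=np.array(M);W=np.array(W)
def fit(M,W):
    m=M.mean(0);w=W.mean(0);H=(M-m).T@(W-w);yaw=np.arctan2(H[0,1]-H[1,0],H[0,0]+H[1,1])
    R=np.array([[np.cos(yaw),-np.sin(yaw)],[np.sin(yaw),np.cos(yaw)]]);return yaw,R,w-R@m
for idx in (range(10),range(4),range(4,7),range(7,10)):
    i=list(idx);yaw,R,t=fit(M[i],W[i]);print('yaw',np.degrees(yaw).round(2),'o',t.round(4));print(((W[i]-t)@R-M[i]).round(4).tolist())
yaw,R,t=fit(M,W)
def tm(w):return ((w[:2]-t)@R).round(4)
print('bundle edge near/far z.093',tm(tz(376,417,.093)),tm(tz(396,205,.093)))
print('rail ends',tm(tz(316,510,.06)),tm(tz(366,90,.06)))
print('top edge z.131 near far',tm(tz(305,405,.131)),tm(tz(318,180,.131)), tm(sz(512,188,.093)))
E
```

```text
yaw -7.08 o [ 0.5652 -0.0226]
[[0.0034, -0.003], [0.0008, -0.0016], [0.0028, 0.0002], [0.0038, -0.0004], [-0.0001, 0.0014], [-0.0011, 0.0015], [-0.0077, 0.0015], [-0.0066, 0.0], [-0.0009, 0.0009], [0.0057, -0.0006]]
yaw -7.58 o [ 0.5678 -0.0243]
[[-0.0, -0.0006], [-0.0011, 0.0008], [0.0008, 0.0002], [0.0003, -0.0004]]
yaw -6.81 o [ 0.5625 -0.0205]
[[0.0031, 0.0004], [0.0013, 0.0005], [-0.0045, -0.0009]]
yaw -6.52 o [ 0.5646 -0.0226]
[[-0.0057, -0.0009], [0.0001, 0.0024], [0.0056, -0.0015]]
bundle edge near/far z.093 [-0.0802 -0.1062] [ 0.0446 -0.1052]
rail ends [-0.135  -0.0782] [ 0.1184 -0.0817]
top edge z.131 near far [-0.0817 -0.0641] [ 0.0471 -0.0579] [-0.0773 -0.0985]
```

```bash
python3 - <<'E'
import station
print([k for k in dir(station) if not k.startswith('_')], getattr(station,'hold_point_z',None))
from h import *
a=np.radians(-7.3);R=np.array([[np.cos(a),-np.sin(a)],[np.sin(a),np.cos(a)]]);t=np.array([.566,-.0232])
for n,m in dict(start=(-.017,-.155),edge=(-.017,-.106),rel=(-.017,-.075),behind=(-.12,.003),seat=(.035,.009),).items():print(n,(R@m+t).round(4))
E
```

```text
['Unreachable', 'calibration', 'get_state', 'grab_frame', 'hold_point_z', 'job_done'] 0.0188
start [ 0.5294 -0.1748]
edge [ 0.5357 -0.1262]
rel [ 0.5396 -0.0954]
behind [ 0.4474 -0.005 ]
seat [ 0.6019 -0.0187]
```

{"fn": "arm_command", "kwargs": {"fingers": [-1,-0.5,-0.5,-0.5,-0.5,-0.5,-0.5,-0.5], "dp": [[0.03,0.04,0],[0.03,0.04,0],[0.03,0.04,0],[0.03,0.04,0],[0.03,0.04,0],[0.03,0.04,0],[0.03,0.04,0],[0.03,0.04,0]], "roll": [0.147,0.147,0.147,0.147,0.147,0.147,0.147,0.147]}}

```text
t: 0.9
eef_pos: [0.4099, -0.3296, 0.2205]
ee_rot: [3.133, -0.001, -1.683]
force: [1.3, -1.0, -0.5]
width: 0.0658
```

{"fn": "arm_command", "kwargs": {"fingers": [-0.5,-0.5,-0.5,-0.5,-0.5,-0.5], "dp": [[0.03,0.038,0.005],[0.03,0.038,0],[0.03,0.038,0],[0.025,0.034,0],[0,0,0],[0,0,0]], "roll": [-0.01,0,0,0,0,0]}}

```text
t: 1.5
eef_pos: [0.5296, -0.1698, 0.2245]
ee_rot: [3.132, 0.0, -1.68]
force: [-1.1, -0.1, -0.2]
width: 0.0657
```

```bash
python3 - <<'E'
from h import *
s=get_state();print(s['eef_pos'],s['ee_rot'],s['force'],s['t'])
E
```

```text
[ 0.52963475 -0.16984372  0.22447684] [ 3.13191079e+00  2.06115605e-05 -1.68002492e+00] [-1.14585553 -0.05280196 -0.22764647] 1.5
```

{"fn": "arm_command", "kwargs": {"fingers": [-0.5,-0.5,-0.5,-0.5,-0.5,-0.5], "dp": [[0,-0.008,-0.03],[0,0,-0.035],[0,0,-0.035],[0,0,-0.03],[0,0,-0.008],[0,0,0]], "roll": [-0.018,0,0,0,0,0]}}

```text
t: 2.1
eef_pos: [0.5268, -0.1823, 0.0838]
ee_rot: [3.134, -0.0, -1.703]
force: [-0.7, -1.0, 0.7]
width: 0.0654
```

```bash
python3 - <<'E'
from h import *
import cv2
s=get_state();print(s['eef_pos'],s['ee_rot'],s['force'],s['t'])
a=grab_frame('top')[160:310,260:420];b=grab_frame('side')[170:310,240:420]
z=lambda i,f:cv2.resize(i,None,fx=f,fy=f,interpolation=cv2.INTER_CUBIC)
cv2.imwrite('pics/c1.png',np.vstack([z(a,2.6)[:300,:416],z(b,416/180)[:300]]))
E
```

```text
[ 0.52681709 -0.18228683  0.08378036] [ 3.13441161e+00 -2.97962723e-04 -1.70303729e+00] [-0.72295343 -0.98885465  0.73641869] 2.1
```

View pics/c1.png

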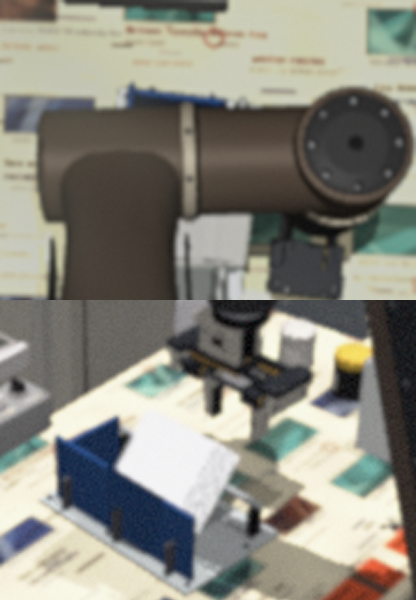

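The fingers (lower view, about (212,405) and (262,430)) are outboard of the leaning bundle and clear of the jars. Next I push along magazine +y.

{"fn": "arm_command", "kwargs": {"fingers": [-0.5,-0.5,-0.5,-0.5,-0.5,-0.5,-0.5], "dp": [[0.002,0.015,0],[0.002,0.015,0],[0.001,0.008,0],[0.001,0.008,0],[0.001,0.007,0],[0.001,0.007,0],[0.001,0.006,0]], "roll": [0,0,0,0,0,0,0]}}

```text
t: 2.9
eef_pos: [0.542, -0.1161, 0.097]
ee_rot: [-3.134, -0.008, -1.696]
force: [-5.8, -13.6, 19.4]
width: 0.0659
```

```bash
cat >> h.py <<'E'
import cv2
def snap(n):
    s=get_state();print(s['eef_pos'].round(4),s['ee_rot'].round(3),s['force'].round(1),s['t'])
    b=grab_frame('side')[170:310,240:420]
    cv2.imwrite(n,cv2.resize(b,None,fx=4.4,fy=4.2,interpolation=cv2.INTER_CUBIC)[:600,:800])
E
python3 -c "
from h import *
snap('pics/d1.png')"
```

```text
[ 0.542  -0.1161  0.097 ] [-3.134 -0.008 -1.696] [ -5.8 -13.6  19.4] 2.9
```

View pics/d1.png

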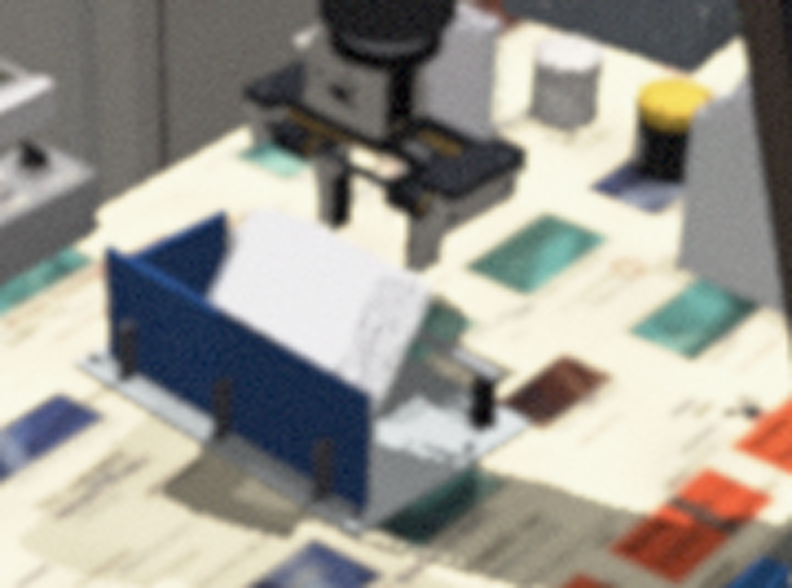

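{"fn": "arm_command", "kwargs": {"fingers": [-0.5,-0.5,-0.5,-0.5,-0.5], "dp": [[0,-0.005,0.012],[0,-0.02,0.02],[0,-0.03,0.02],[0,-0.03,0.02],[0,0,0]], "roll": [0,0,0,0,0]}}

```text
t: 3.45
eef_pos: [0.5437, -0.1985, 0.1743]
ee_rot: [-3.13, -0.008, -1.689]
force: [-0.5, 0.3, -0.2]
width: 0.0659
```

```bash
python3 -c "
from h import *
snap('pics/d2.png')
b=grab_frame('top')[180:300,280:380]
cv2.imwrite('pics/d2t.png',cv2.resize(b,None,fx=5,fy=5,interpolation=cv2.INTER_CUBIC))"
```

```text
[ 0.5437 -0.1985  0.1743] [-3.13  -0.008 -1.689] [-0.5  0.3 -0.2] 3.45
```

View pics/d2.png

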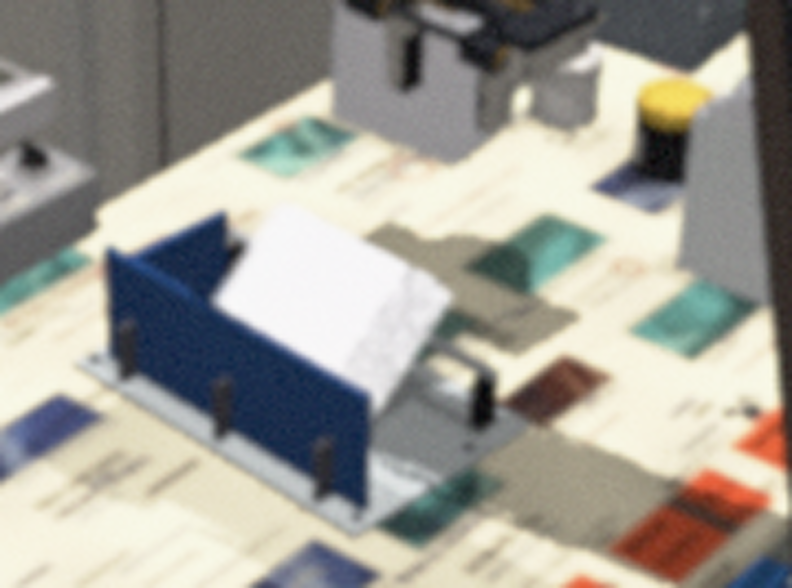

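View pics/d2t.png

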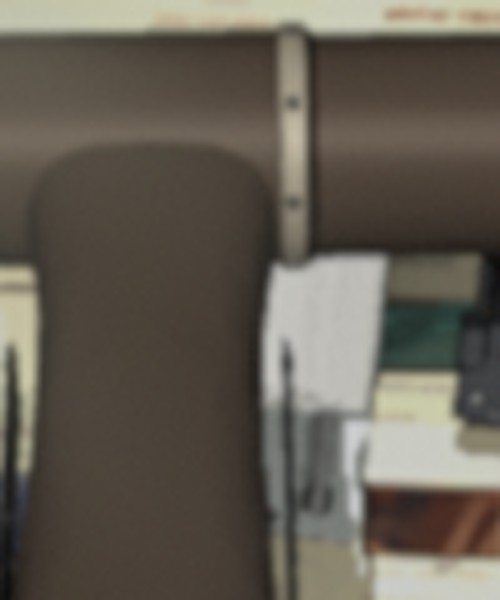

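```bash
cat >> h.py <<'E'
A=np.radians(-7.3);RM=np.array([[np.cos(A),-np.sin(A)],[np.sin(A),np.cos(A)]]);TM=np.array([.566,-.0232])
def tri(pt,ps):
    P=[]
    L=[]
    for n,p in(('top',pt),('side',ps)):
        c=calibration(n);K=np.array([[c['fx'],0,c['cx']],[0,c['fy'],c['cy']],[0,0,1]]);P.append(K@np.c_[c['R'],c['t']])
    X=cv2.triangulatePoints(P[0],P[1],np.array(pt,float),np.array(ps,float))[:,0];X=X[:3]/X[3]
    return np.r_[(X[:2]-TM)@RM,X[2]].round(4)
def mag(w):return ((np.array(w)[:2]-TM)@RM).round(4)
dz=lambda u,v:(u/4.4+240-.4,v/4.2+170-.4)
tq=lambda u,v:(u/5+280-.4,v/5+180-.4)
E
python3 -c "
from h import *
print('orig',tri(tq(376,417),(512/5+240-.4,188/5+200-.4)),'now',tri(tq(373,412),dz(455,292)))
def sideat(p,x):  # intersect side ray with magazine plane x=const -> y,z
    c=calibration('side')
    d=c['R'].T@np.array([(p[0]-c['cx'])/c['fx'],(p[1]-c['cy'])/c['fy'],1]);o=-c['R'].T@c['t']
    n=np.r_[RM[:,0],0];k=(x+n[:2]@TM-n@o)/(n@d);X=o+k*d;return np.r_[(X[:2]-TM)@RM,X[2]].round(4)
sz=lambda u,v:(u/5+240-.4,v/5+200-.4)
for x in(-.08,-.075):
  print(x,'orig corner,inner',sideat(sz(512,188),x),sideat(sz(467,170),x),'d2',sideat(dz(452,292),x),sideat(dz(410,268),x),'d1',sideat(dz(432,288),x),sideat(dz(380,275),x))
for x in(.05,):
  print('far inner top: orig',sideat(sz(330,90),x),'d2',sideat(dz(280,203),x),'d1',sideat(dz(252,210),x))
print(mag([.542,-.1161]))
"
```

```text
orig [-0.0773 -0.1038  0.0896] now [-0.077  -0.1045  0.0826]
-0.08 orig corner,inner [-0.08   -0.0957  0.0953] [-0.08   -0.0542  0.1281] d2 [-0.08   -0.0978  0.0874] [-0.08   -0.0532  0.1293] d1 [-0.08   -0.0766  0.1011] [-0.08   -0.0237  0.1376]
-0.075 orig corner,inner [-0.075  -0.1017  0.09  ] [-0.075  -0.0599  0.123 ] d2 [-0.075  -0.1037  0.082 ] [-0.075  -0.0589  0.1241] d1 [-0.075  -0.0825  0.0958] [-0.075  -0.0293  0.1324]
far inner top: orig [ 0.05   -0.073   0.1152] d2 [ 0.05   -0.0627  0.1186] d1 [ 0.05   -0.0354  0.125 ]
[-0.012  -0.0952]
```

The first push was too quick. The foot slid about 10 to 15 mm toward the plate, and the bundle fell back against the rail when I retreated, with its edge now at about y −104 mm, z 83 mm. I'll retry with the tips lower and slower, following the arc of the edge.

{"fn": "arm_command", "kwargs": {"fingers": [-0.5,-0.5,-0.5,-0.5,-0.5,-0.5,-0.5], "dp": [[-0.006,0.001,-0.03],[-0.006,0.001,-0.03],[0,0,-0.03],[0,0,-0.012],[0.003,0.02,0],[0.002,0.018,0],[0,0,0]], "roll": [-0.009,0,0,0,0,0,0]}}

```text
t: 4.25
eef_pos: [0.5305, -0.1476, 0.0611]
ee_rot: [-3.141, -0.006, -1.694]
force: [-0.7, -1.3, 0.4]
width: 0.0658
```

```bash
python3 -c "
from h import *
snap('pics/d3.png');print(mag(get_state()['eef_pos']))"
```

```text
[ 0.5305 -0.1476  0.0611] [-3.141 -0.006 -1.694] [-0.7 -1.3  0.4] 4.25
[-0.0194 -0.1285]
```

View pics/d3.png

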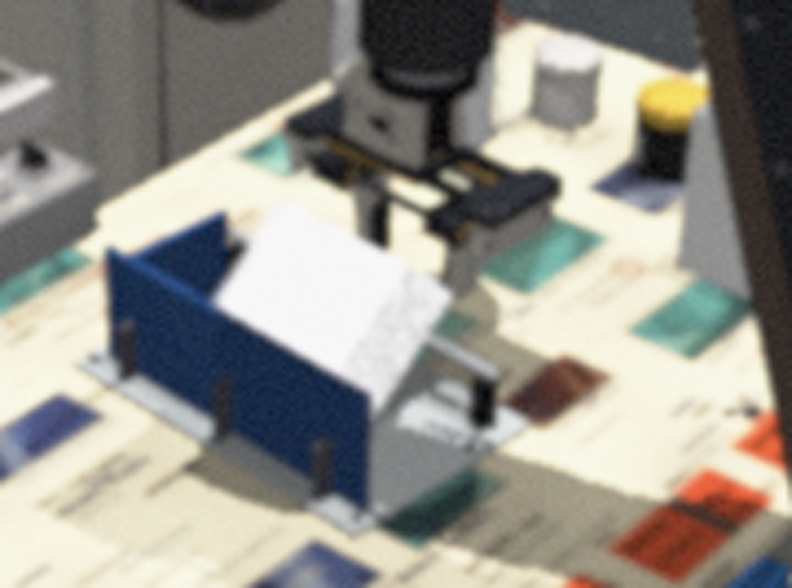

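Both fingers are outboard of the edge, with the near finger at about (465,265), and nothing is touching. The tips came in a bit low, so I raise them and push slowly.

{"fn": "arm_command", "kwargs": {"fingers": [-0.5,-0.5,-0.5,-0.5,-0.5,-0.5], "dp": [[0,0.003,0.01],[0,0.004,0],[0,0.003,0],[0,0.003,0],[0.001,0.003,0.002],[0,0.003,0.002]], "roll": [0,0,0,0,0,0]}}

```text
t: 4.9
eef_pos: [0.5313, -0.1291, 0.077]
ee_rot: [-3.14, -0.008, -1.694]
force: [-0.2, -4.6, 3.4]
width: 0.0657
```

{"fn": "arm_command", "kwargs": {"fingers": [-0.5,-0.5,-0.5,-0.5], "dp": [[0,0.003,0.003],[0.001,0.003,0.002],[0,0.003,0.003],[0,0.003,0.002]], "roll": [0,0,0,0]}}

```text
t: 5.3
eef_pos: [0.5326, -0.116, 0.088]
ee_rot: [-3.139, -0.007, -1.695]
force: [1.1, -1.3, 0.2]
width: 0.0656
```

```bash
python3 -c "
from h import *
snap('pics/d4.png');print(mag(get_state()['eef_pos']))"
```

```text
[ 0.5326 -0.116   0.088 ] [-3.139 -0.007 -1.695] [ 1.1 -1.3  0.2] 5.3
[-0.0212 -0.096 ]
```

View pics/d4.png

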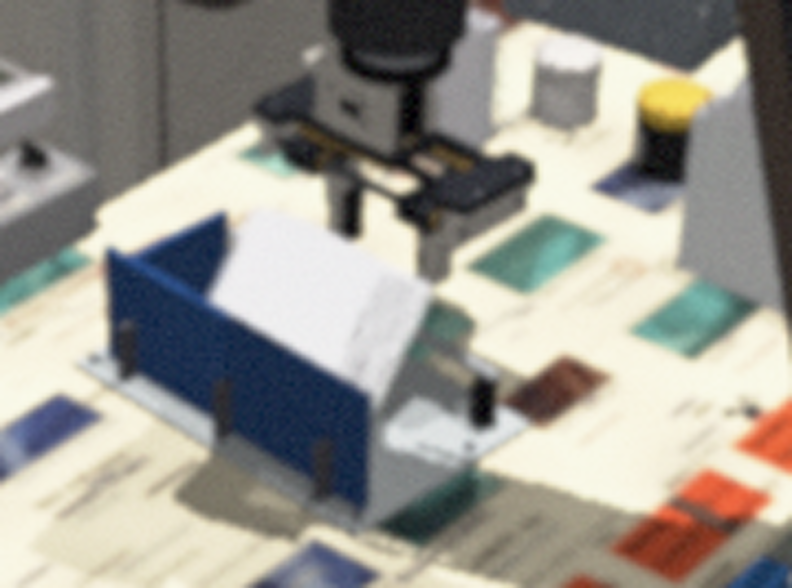

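The bundle is rotating up (edge at about (432,290)) with only about 1 N on the tool, so I continue.

{"fn": "arm_command", "kwargs": {"fingers": [-0.5,-0.5,-0.5,-0.5], "dp": [[0,0.003,0.001],[0.001,0.003,0.001],[0,0.003,0.001],[0,0.003,0.001]], "roll": [0,0,0,0]}}

```text
t: 5.75
eef_pos: [0.5333, -0.1022, 0.092]
ee_rot: [-3.14, -0.006, -1.695]
force: [-0.6, 0.2, -0.1]
width: 0.0658
```

```bash
python3 -c "
from h import *
snap('pics/d5.png');print(mag(get_state()['eef_pos']))"
```

```text
[ 0.5333 -0.1022  0.092 ] [-3.14  -0.006 -1.695] [-0.6  0.2 -0.1] 5.75
[-0.0222 -0.0822]
```

View pics/d5.png

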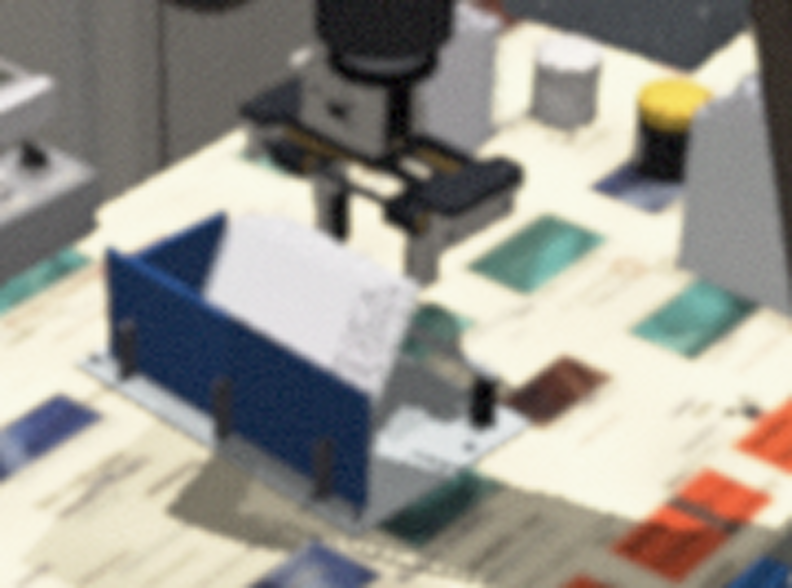

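{"fn": "arm_command", "kwargs": {"fingers": [-0.5,-0.5,-0.5,-0.5,-0.5], "dp": [[0,0.003,0],[0.001,0.003,0.001],[0,0.003,0],[0.001,0.003,0],[0,0.003,0]], "roll": [0,0,0,0,0]}}

```text
t: 6.3
eef_pos: [0.5352, -0.0895, 0.0952]
ee_rot: [-3.14, -0.011, -1.696]
force: [-1.1, -6.0, 5.6]
width: 0.0658
```

```bash
python3 -c "
from h import *
snap('pics/d6.png');print(mag(get_state()['eef_pos']))"
```

```text
[ 0.5352 -0.0895  0.0952] [-3.14  -0.011 -1.696] [-1.1 -6.   5.6] 6.3
[-0.0221 -0.0693]
```

View pics/d6.png

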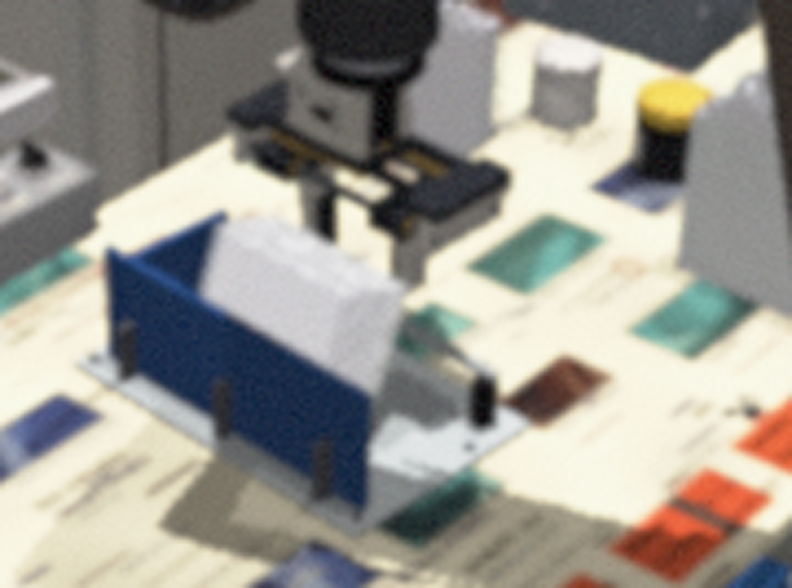

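{"fn": "arm_command", "kwargs": {"fingers": [-0.5,-0.5,-0.5,-0.5], "dp": [[0,0.003,0],[0.001,0.003,0],[0,0.003,0],[0.001,0.003,0]], "roll": [0,0,0,0]}}

```text
t: 6.75
eef_pos: [0.5375, -0.0762, 0.0954]
ee_rot: [-3.139, -0.011, -1.696]
force: [0.0, 0.2, 0.3]
width: 0.0656
```

```bash
python3 -c "
from h import *
snap('pics/d7.png');print(mag(get_state()['eef_pos']))"
```

```text
[ 0.5375 -0.0762  0.0954] [-3.139 -0.011 -1.696] [0.  0.2 0.3] 6.75
[-0.0213 -0.0558]
```

View pics/d7.png

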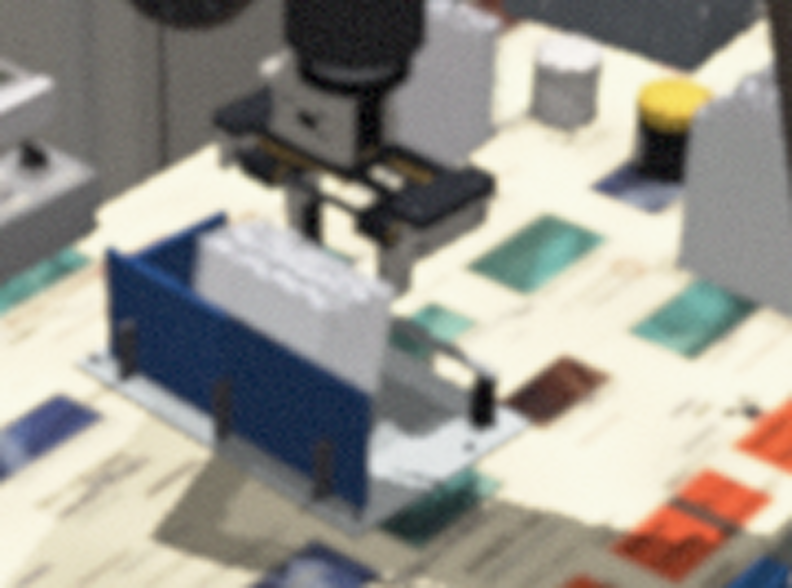

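{"fn": "arm_command", "kwargs": {"fingers": [-0.5,-0.5,-0.5,-0.5], "dp": [[0,0.003,0],[0.001,0.003,0],[0,0.003,0],[0.001,0.003,0]], "roll": [0,0,0,0]}}

```text
t: 7.2
eef_pos: [0.5398, -0.0622, 0.0947]
ee_rot: [-3.14, -0.01, -1.695]
force: [0.1, 0.2, 0.0]
width: 0.0656
```

```bash
python3 -c "
from h import *
snap('pics/d8.png');print(mag(get_state()['eef_pos']))"
```

```text
[ 0.5398 -0.0622  0.0947] [-3.14  -0.01  -1.695] [0.1 0.2 0. ] 7.2
[-0.0207 -0.0417]
```

View pics/d8.png

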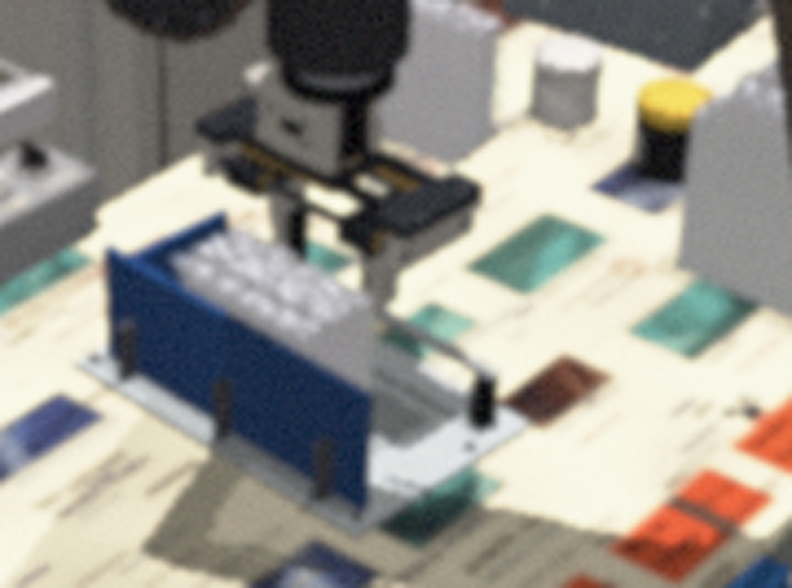

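{"fn": "arm_command", "kwargs": {"fingers": [-0.5,-0.5,-0.5], "dp": [[0,0.003,0],[0.001,0.003,0],[0,0.002,0]], "roll": [0,0,0]}}

```text
t: 7.55
eef_pos: [0.5413, -0.0546, 0.0949]
ee_rot: [-3.14, -0.012, -1.695]
force: [4.7, -17.1, -0.4]
width: 0.0656
```

```bash
python3 -c "
from h import *
snap('pics/d9.png');print(mag(get_state()['eef_pos']))"
```

```text
[ 0.5413 -0.0546  0.0949] [-3.14  -0.012 -1.695] [  4.7 -17.1  -0.4] 7.55
[-0.0205 -0.0344]
```

View pics/d9.png

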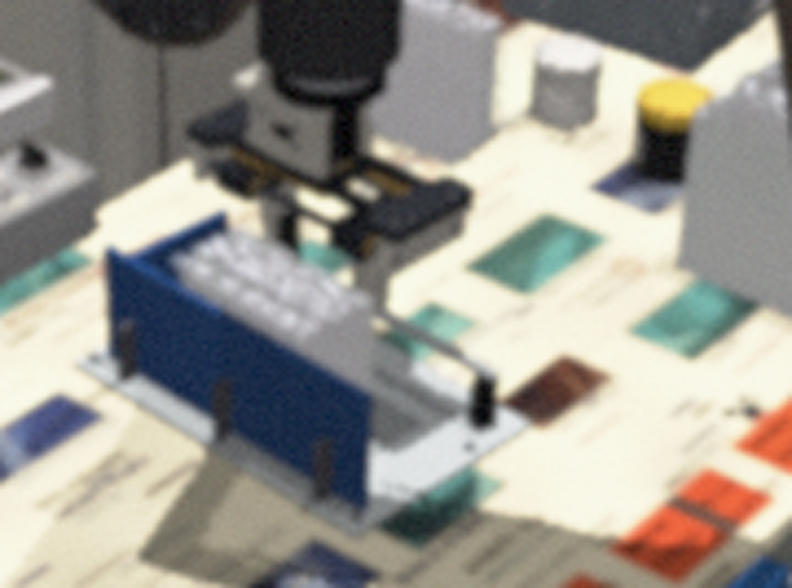

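Pressed lightly against the plate (17 N), the bundle stands upright with its top parallel to the plate. I back off and rise.

{"fn": "arm_command", "kwargs": {"fingers": [-0.5,-0.5,-0.5,-0.5,-0.5,-0.5], "dp": [[0,-0.01,0],[-0.002,-0.02,0],[0,-0.01,0.03],[0,0,0.04],[0,0,0.04],[0,0,0.01]], "roll": [0,0,0,0,0,0]}}

```text
t: 8.2
eef_pos: [0.5364, -0.0984, 0.2163]
ee_rot: [3.137, -0.013, -1.696]
force: [0.6, 0.3, -0.5]
width: 0.0657
```

```bash
python3 -c "
from h import *
snap('pics/e1.png');print(get_state()['q'].round(2))"
```

```text
[ 0.5364 -0.0984  0.2163] [ 3.137 -0.013 -1.696] [ 0.6  0.3 -0.5] 8.2
[ 0.19  0.16 -0.29  0.01 -1.13 -0.32]
```

View pics/e1.png

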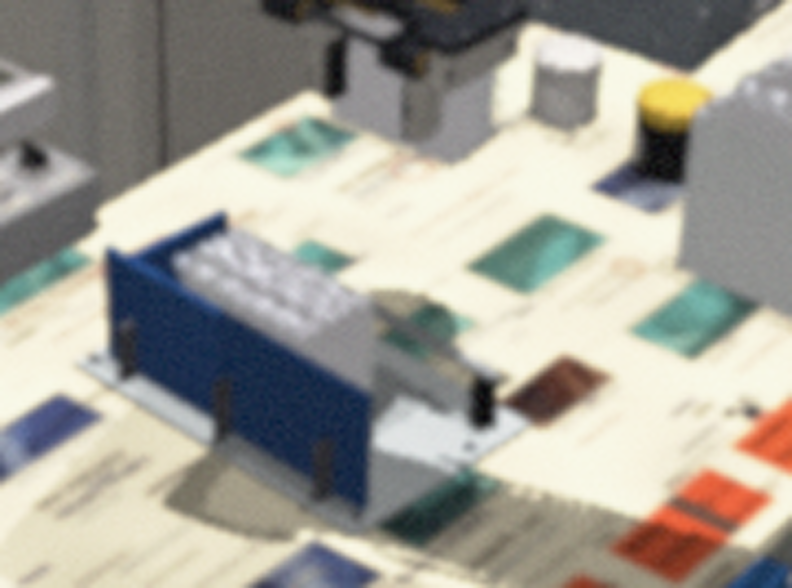

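The bundle stands by itself. Next I go round behind its near end, turn 90° and shut the fingers.

{"fn": "arm_command", "kwargs": {"fingers": [1,1,1,1,1,1,1,1], "dp": [[-0.015,0.005,0],[-0.015,0.01,0],[-0.015,0.015,0],[-0.015,0.015,0],[-0.015,0.015,0],[-0.01,0.015,0],[-0.01,0.015,0],[0,0.01,0]], "roll": [0.147,0.147,0.147,0.147,0.147,0.147,0.147,0.147]}}

```text
t: 9.05
eef_pos: [0.4341, 0.0022, 0.2092]
ee_rot: [3.132, -0.007, -0.495]
force: [-0.2, 0.2, 0.1]
width: 0.0073
```

{"fn": "arm_command", "kwargs": {"fingers": [1,1,1,1], "dp": [[0,0,0],[0,0,0],[0,0,0],[0,0,0]], "roll": [0.14,0.14,0.12,0]}}

```text
t: 9.45
eef_pos: [0.4316, 0.0031, 0.2056]
ee_rot: [3.132, -0.003, -0.072]
force: [-0.4, 0.5, 0.5]
width: 0.0005
```

```bash
python3 -c "
from h import *
snap('pics/e2.png');print(get_state()['q'].round(2),mag(get_state()['eef_pos']))
b=grab_frame('top')[180:300,280:380]
cv2.imwrite('pics/e2t.png',cv2.resize(b,None,fx=5,fy=5,interpolation=cv2.INTER_CUBIC))"
```

```text
[0.4316 0.0031 0.2056] [ 3.132e+00 -3.000e-03 -7.200e-02] [-0.4  0.5  0.5] 9.45
[ 0.48 -0.04 -0.53  0.01 -1.08  1.01] [-0.1367  0.009 ]
```

View pics/e2.png

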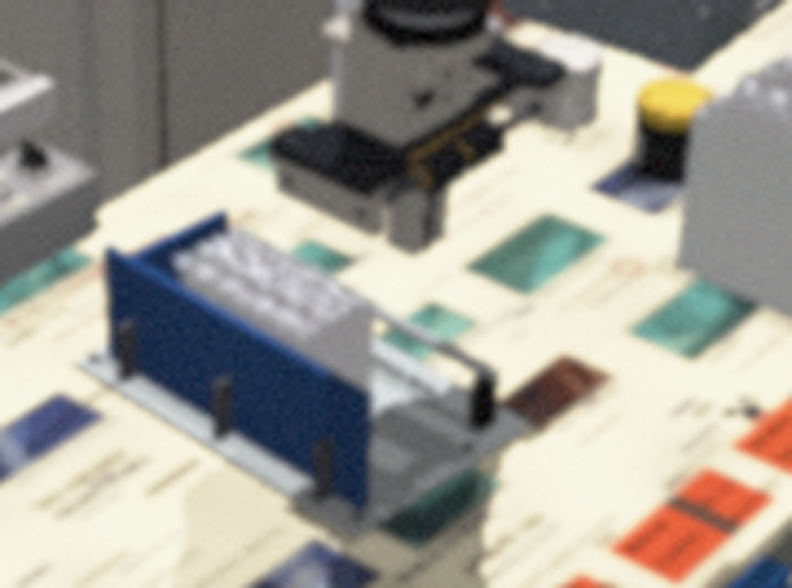

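View pics/e2t.png

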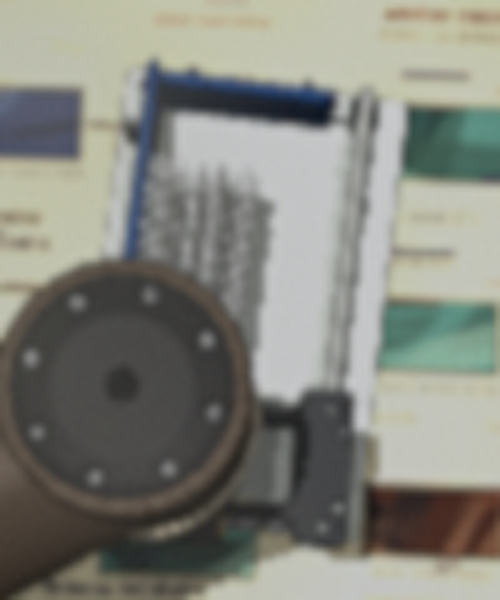

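The bundle stands against the plate, clear of the rail, with about 55 mm still to go to the stop. I straighten the yaw and descend behind it.

{"fn": "arm_command", "kwargs": {"fingers": [1,1,1,1,1,1], "dp": [[0.003,0,-0.035],[0,0,-0.035],[0,0,-0.035],[0,0,-0.023],[0,0,-0.004],[0,0,0]], "roll": [-0.055,0,0,0,0,0]}}

```text
t: 10.15
eef_pos: [0.4356, 0.0025, 0.0704]
ee_rot: [3.133, -0.006, -0.155]
force: [-0.8, 0.6, 0.1]
width: 0.0005
```

```bash
python3 -c "
from h import *
snap('pics/e3.png');print(mag(get_state()['eef_pos']))"
```

```text
[0.4356 0.0025 0.0704] [ 3.133 -0.006 -0.155] [-0.8  0.6  0.1] 10.15
[-0.1325  0.009 ]
```

View pics/e3.png

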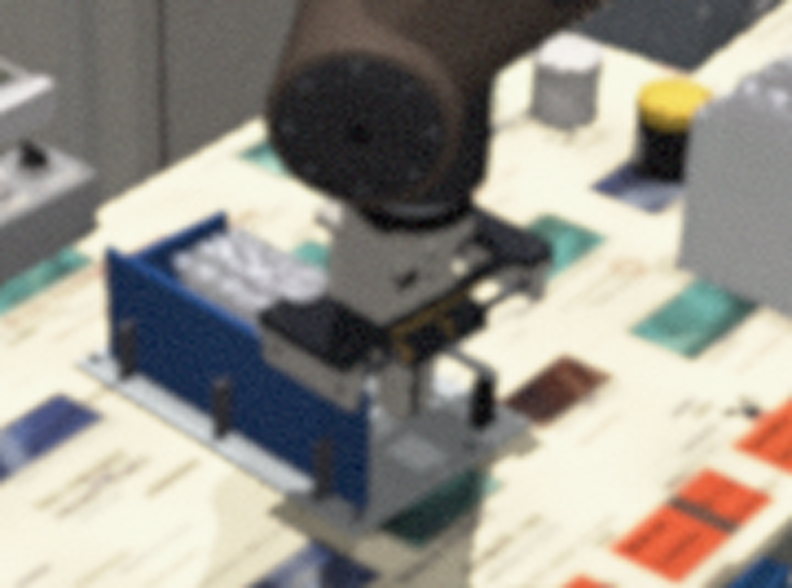

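{"fn": "arm_command", "kwargs": {"fingers": [1,1,1,1,1,1], "dp": [[0.01,-0.001,-0.003],[0.01,-0.001,0],[0.008,-0.001,0],[0.005,-0.001,0],[0.004,-0.001,0],[0.004,0,0]], "roll": [0.028,0,0,0,0,0]}}

```text
t: 10.8
eef_pos: [0.4814, -0.0019, 0.0729]
ee_rot: [3.138, -0.013, -0.131]
force: [-7.2, 0.4, 4.3]
width: 0.0005
```

```bash
python3 -c "
from h import *
s=get_state();print(mag(s['eef_pos']),s['eef_pos'],s['ee_rot'],s['force'])"
```

```text
[-0.0867  0.0103] [ 0.48135353 -0.00194453  0.07294122] [ 3.13750576 -0.01290874 -0.13126161] [-7.2115054   0.35879803  4.32309945]
```

```bash
python3 -c "
from h import *
snap('pics/e4.png')"
```

```text
[ 0.4814 -0.0019  0.0729] [ 3.138 -0.013 -0.131] [-7.2  0.4  4.3] 10.8
```

View pics/e4.png

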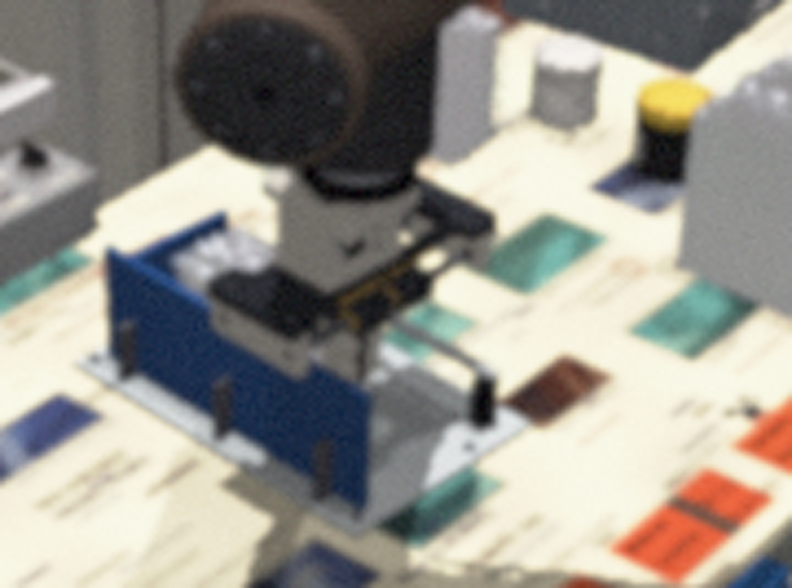

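The tool rose and felt a lift force, so the bundle's near end may be trying to tip up. I back off, go lower and push again.

{"fn": "arm_command", "kwargs": {"fingers": [1,1,1,1], "dp": [[-0.012,0.001,0],[0,0,-0.007],[0,0,-0.003],[0,0,0]], "roll": [0,0,0,0]}}

```text
t: 11.25
eef_pos: [0.4685, -0.0007, 0.0622]
ee_rot: [3.138, -0.014, -0.131]
force: [0.3, 0.2, 0.6]
width: 0.0003
```

```bash
python3 -c "
from h import *
snap('pics/e5.png')"
```

```text
[ 0.4685 -0.0007  0.0622] [ 3.138 -0.014 -0.131] [0.3 0.2 0.6] 11.25
```

View pics/e5.png

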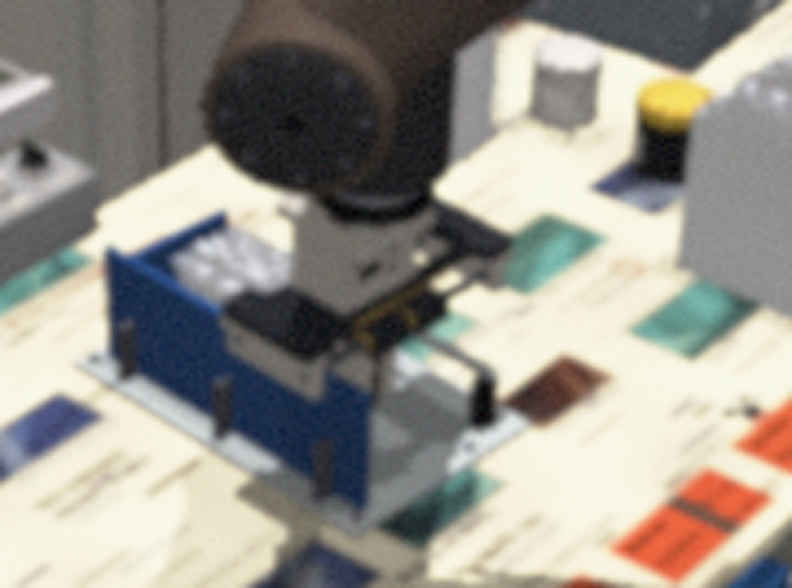

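{"fn": "arm_command", "kwargs": {"fingers": [1,1,1,1,1], "dp": [[0.006,-0.001,0],[0.004,0,-0.001],[0.003,-0.001,-0.001],[0.003,0,-0.001],[0.003,0,-0.001]], "roll": [0,0,0,0,0]}}

```text
t: 11.8
eef_pos: [0.4846, -0.0034, 0.0611]
ee_rot: [3.135, -0.007, -0.13]
force: [-19.0, 4.6, 28.4]
width: 0.0
```

{"fn": "arm_command", "kwargs": {"fingers": [1,1], "dp": [[0.003,0,-0.001],[0.003,-0.001,-0.001]], "roll": [0,0]}}

```text
t: 12.0
eef_pos: [0.4879, -0.0048, 0.0613]
ee_rot: [3.134, -0.003, -0.13]
force: [-13.1, 5.1, 20.3]
width: 0.0001
```

```bash
python3 -c "
from h import *
snap('pics/e6.png');print(mag(get_state()['eef_pos']))"
```

```text
[ 0.4879 -0.0048  0.0613] [ 3.134e+00 -3.000e-03 -1.300e-01] [-13.1   5.1  20.3] 12.0
[-0.0795  0.0083]
```

View pics/e6.png

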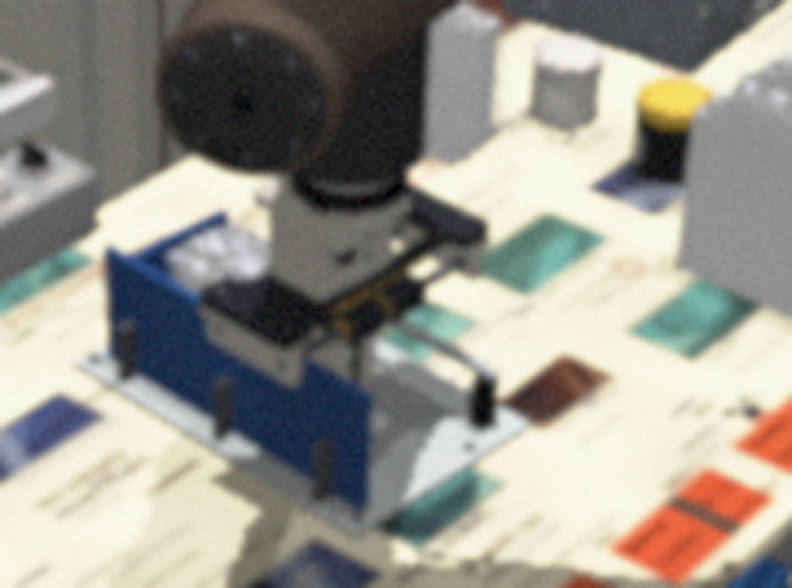

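```bash
python3 -c "
from h import *
b=grab_frame('top')[180:300,280:380]
cv2.imwrite('pics/e6t.png',cv2.resize(b,None,fx=5,fy=5,interpolation=cv2.INTER_CUBIC))
s=get_state();print(s['force'],s['moment'])
a=mag(ray('top',*tq(150,165),.123));print(a, mag(ray('top',*tq(270,200),.123)))
for x in (.045,.055,.065,.075):
  for y in (.042,-.024):
    w=np.r_[RM@[x,y]+TM,.123];u=proj('side',w);v=proj('top',w);print(x,y,((u-[239.6,169.6])*[4.4,4.2]).round(),((v-[279.6,179.6])*5).round())
"
```

```text
[-12.59540212   4.13448323  20.00383486] [1.48096784 4.03385279 0.26350049]
[0.0457 0.0392] [ 0.0333 -0.0313]
0.045 0.042 [175. 257.] [145. 166.]
0.045 -0.024 [245. 221.] [260. 179.]
0.055 0.042 [164. 252.] [147. 149.]
0.055 -0.024 [235. 216.] [261. 161.]
0.065 0.042 [154. 246.] [149. 132.]
0.065 -0.024 [225. 210.] [263. 144.]
0.075 0.042 [144. 240.] [151. 115.]
0.075 -0.024 [215. 205.] [265. 127.]
```

View pics/e6t.png

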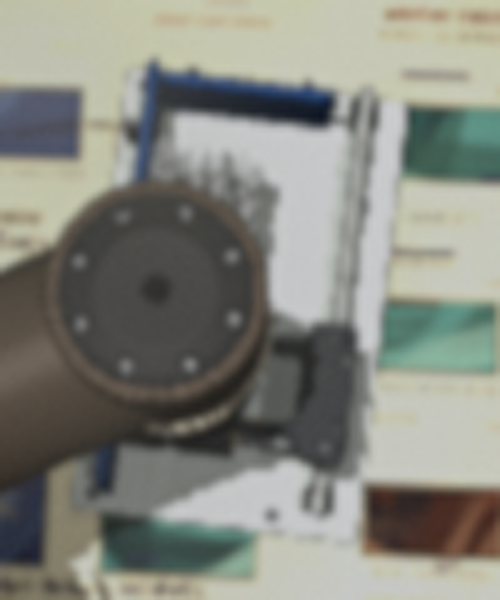

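{"fn": "arm_command", "kwargs": {"fingers": [1,1], "dp": [[0,0,0.004],[0,0,0]], "roll": [0,0]}}

```text
t: 12.3
eef_pos: [0.4888, -0.0048, 0.0659]
ee_rot: [3.135, -0.004, -0.13]
force: [0.2, 0.5, -0.7]
width: 0.0004
```

{"fn": "arm_command", "kwargs": {"fingers": [1,1], "dp": [[-0.004,0,0],[0,0,0]], "roll": [0,0]}}

```text
t: 12.5
eef_pos: [0.4849, -0.0049, 0.0656]
ee_rot: [3.135, -0.004, -0.131]
force: [0.7, -1.1, 0.3]
width: 0.0004
```

{"fn": "arm_command", "kwargs": {"fingers": [1,1,1,1], "dp": [[0.003,0,0.001],[0.003,0,0],[0.003,0,0],[0.003,-0.001,0]], "roll": [0,0,0,0]}}

```text
t: 12.9
eef_pos: [0.4941, -0.0068, 0.0655]
ee_rot: [3.132, 0.003, -0.131]
force: [-4.3, 2.4, 3.6]
width: 0.0004
```

{"fn": "arm_command", "kwargs": {"fingers": [1,1], "dp": [[0.003,0,0],[0.003,-0.001,0]], "roll": [0,0]}}

```text
t: 13.1
eef_pos: [0.4984, -0.0083, 0.0648]
ee_rot: [3.131, 0.007, -0.132]
force: [-4.6, 1.7, 4.0]
width: 0.0005
```

```bash
python3 -c "
from h import *
snap('pics/e7.png');print(mag(get_state()['eef_pos']))"
```

```text
[ 0.4984 -0.0083  0.0648] [ 3.131  0.007 -0.132] [-4.6  1.7  4. ] 13.1
[-0.0685  0.0062]
```

View pics/e7.png

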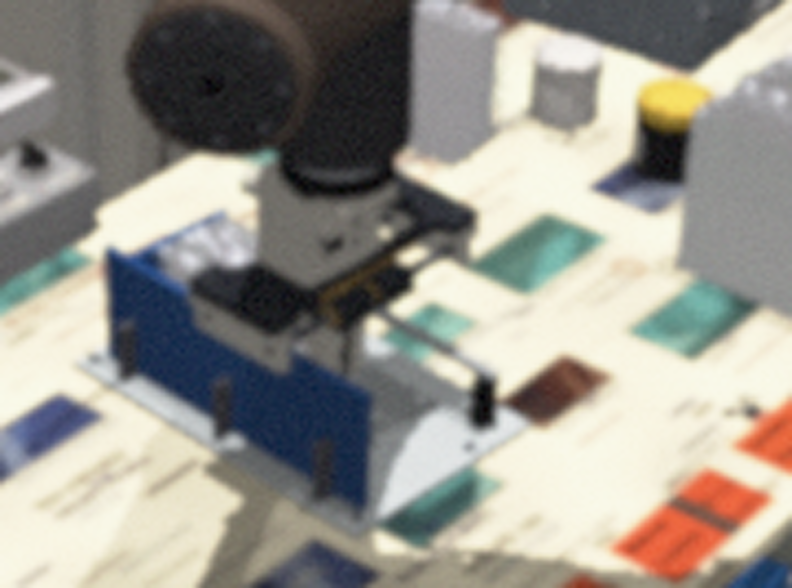

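It slides at about 4 to 5 N, so I continue, holding height.

{"fn": "arm_command", "kwargs": {"fingers": [1,1,1,1,1], "dp": [[0.003,0,0.003],[0.003,0,0.001],[0.003,0,0],[0.003,0,0.001],[0.003,0,0]], "roll": [0,0,0,0,0]}}

```text
t: 13.65
eef_pos: [0.5133, -0.0089, 0.0687]
ee_rot: [3.129, 0.011, -0.133]
force: [-1.6, 0.4, -2.0]
width: 0.0007
```

```bash
python3 -c "
from h import *
snap('pics/e8.png');print(mag(get_state()['eef_pos']))"
```

```text
[ 0.5133 -0.0089  0.0687] [ 3.129  0.011 -0.133] [-1.6  0.4 -2. ] 13.65
[-0.0536  0.0077]
```

View pics/e8.png

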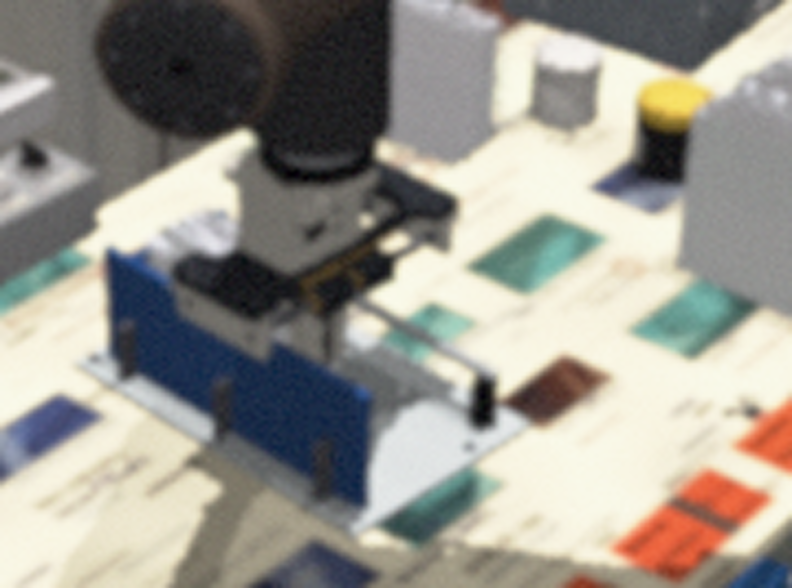

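{"fn": "arm_command", "kwargs": {"fingers": [1,1,1], "dp": [[0.003,0,0],[0.003,0,0],[0.003,0,0]], "roll": [0,0,0]}}

```text
t: 14.0
eef_pos: [0.5232, -0.0089, 0.0685]
ee_rot: [3.129, 0.011, -0.133]
force: [-2.5, 0.0, -1.6]
width: 0.0001
```

{"fn": "arm_command", "kwargs": {"fingers": [1,1], "dp": [[0.003,0,0],[0.002,0,0]], "roll": [0,0]}}

```text
t: 14.2
eef_pos: [0.5263, -0.0092, 0.0679]
ee_rot: [3.128, 0.015, -0.134]
force: [-17.0, 5.4, 4.7]
width: 0.0004
```

```bash
python3 -c "
from h import *
snap('pics/e9.png');print(mag(get_state()['eef_pos']))"
```

```text
[ 0.5263 -0.0092  0.0679] [ 3.128  0.015 -0.134] [-17.    5.4   4.7] 14.2
[-0.0412  0.0088]
```

View pics/e9.png

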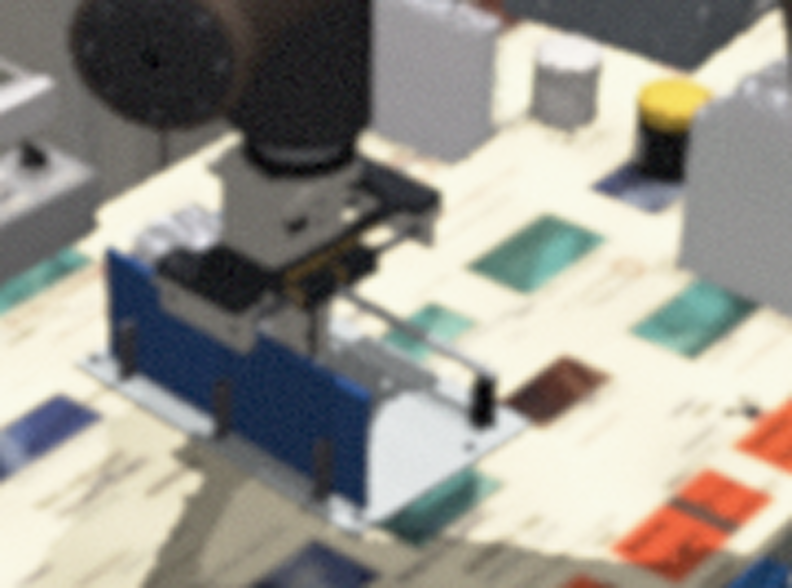

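17 N at the expected home position means it has reached the stop. One more small press, then I back off and look.

{"fn": "arm_command", "kwargs": {"fingers": [1,1,1], "dp": [[0.001,0,0],[-0.01,0.001,0],[-0.025,0.003,0]], "roll": [0,0,0]}}

```text
t: 14.55
eef_pos: [0.4941, -0.0046, 0.0679]
ee_rot: [3.129, 0.014, -0.134]
force: [-0.4, 0.4, -0.6]
width: 0.0005
```

{"fn": "arm_command", "kwargs": {"fingers": [1,1,1,1,1,1,1,1], "dp": [[-0.03,0.004,0],[0,0,0.04],[0,0,0.04],[0,0,0.04],[0,-0.045,0.01],[0,-0.045,0],[0,-0.045,0],[0,-0.045,0]], "roll": [0,0,0,0,0,0,0,0]}}

```text
t: 15.35
eef_pos: [0.4641, -0.1813, 0.209]
ee_rot: [3.131, -0.007, -0.119]
force: [1.3, 0.6, -0.4]
width: 0.0002
```

```bash
python3 -c "
from h import *
snap('pics/f1.png')
b=grab_frame('top')[180:300,280:380]
cv2.imwrite('pics/f1t.png',cv2.resize(b,None,fx=5,fy=5,interpolation=cv2.INTER_CUBIC))"
```

```text
[ 0.4641 -0.1813  0.209 ] [ 3.131 -0.007 -0.119] [ 1.3  0.6 -0.4] 15.35
```

View pics/f1.png

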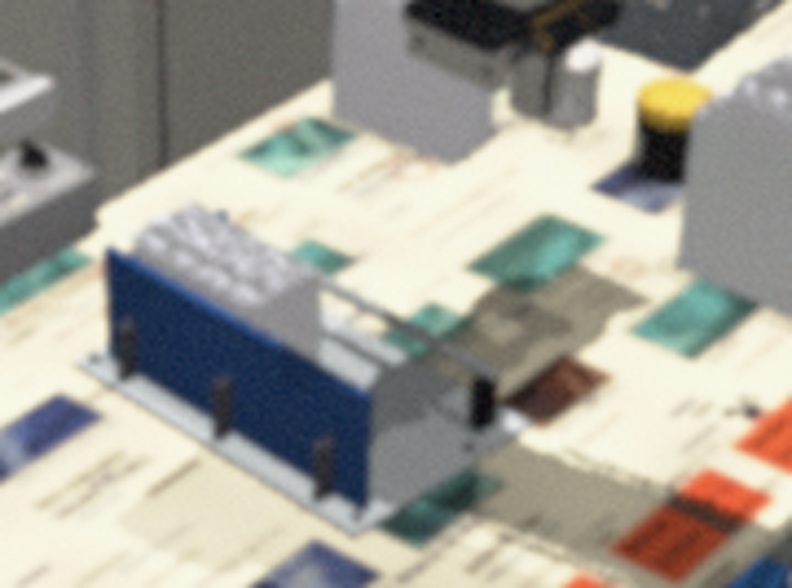

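View pics/f1t.png

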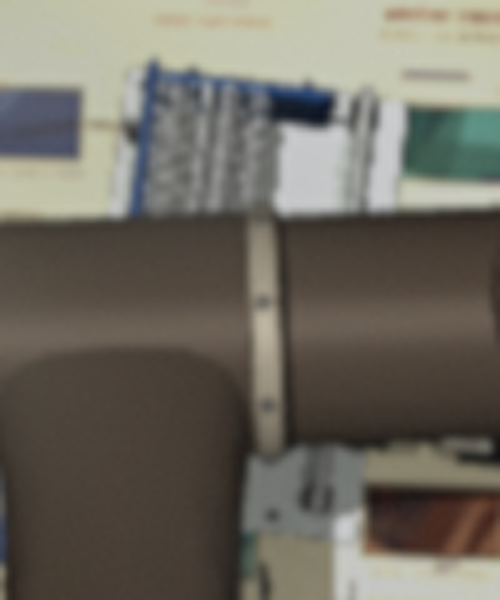

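```bash
python3 -c "
from h import *
for x in (.1,-.03,-.035):
  for y in (.042,-.024):
    w=np.r_[RM@[x,y]+TM,.123];u=proj('side',w);v=proj('top',w);print(x,y,((u-[239.6,169.6])*[4.4,4.2]).round(),((v-[279.6,179.6])*5).round())
w=np.r_[RM@[-.03,-.024]+TM,.06];print(((proj('side',w)-[239.6,169.6])*[4.4,4.2]).round())
# reference: stop top end and plate top far corner
for x,y,z in ((.1,-.062,.091),(.11,.042,.106),(-.14,.042,.106)):
    w=np.r_[RM@[x,y]+TM,z];u=proj('side',w);v=proj('top',w);print(x,y,((u-[239.6,169.6])*[4.4,4.2]).round(),((v-[279.6,179.6])*5).round())
"
```

```text
0.1 0.042 [119. 226.] [156.  72.]
0.1 -0.024 [189. 191.] [270.  85.]
-0.03 0.042 [254. 301.] [130. 294.]
-0.03 -0.024 [325. 263.] [245. 307.]
-0.035 0.042 [260. 304.] [129. 303.]
-0.035 -0.024 [330. 266.] [244. 316.]
[323. 337.]
0.1 -0.062 [229. 209.] [334. 104.]
0.11 0.042 [110. 241.] [159.  62.]
-0.14 0.042 [377. 390.] [108. 489.]
```

{"fn": "arm_command", "kwargs": {"fingers": [1,1,1,1,1,1], "dp": [[-0.01,-0.045,0.01],[-0.01,-0.045,0.01],[-0.02,-0.045,0],[-0.02,-0.045,0],[-0.02,-0.045,0],[-0.02,-0.045,0]], "roll": [0,0,0,0,0,0]}}

```text
t: 16.05
eef_pos: [0.3664, -0.4573, 0.2331]
ee_rot: [3.124, -0.02, -0.115]
force: [1.1, -0.7, 0.0]
width: 0.0006
```

```bash
python3 -c "
from h import *
b=grab_frame('top')[185:290,290:370]
cv2.imwrite('pics/f2t.png',cv2.resize(b,None,fx=5.6,fy=5.6,interpolation=cv2.INTER_CUBIC))
b=grab_frame('side')[205:300,250:360]
cv2.imwrite('pics/f2s.png',cv2.resize(b,None,fx=6,fy=6,interpolation=cv2.INTER_CUBIC))"
```

```text
(no output)
```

View pics/f2t.png

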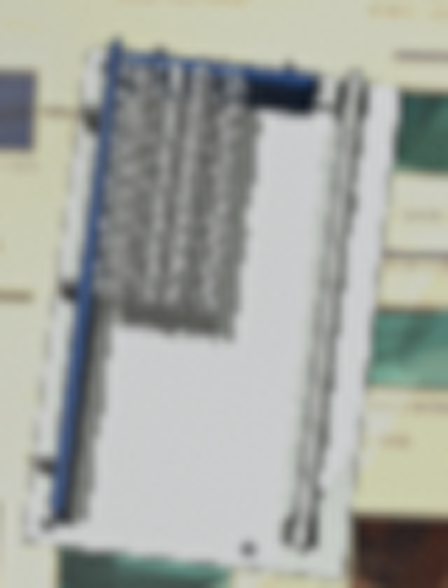

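View pics/f2s.png

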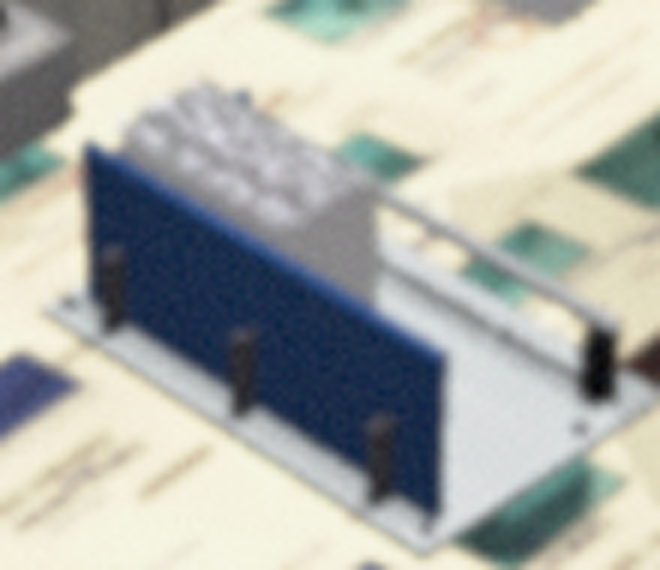

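The top view shows the bundle against the stop (far edge at rows 60-75), parallel to the side plate, with its right side at cols 235-260 and well clear of the rail. The side view shows its near vertical edge upright at col 375.

```bash
python3 -c "
from h import *
b=grab_frame('top');cv2.imwrite('pics/final.png',b)
a=cv2.imread('pics/top0.png')
d=cv2.absdiff(a,b).max(2);print([ (n,int(d[s].mean())) for n,s in dict(pin=np.s_[205:235,165:205],gun=np.s_[245:285,170:245],sq=np.s_[298:343,155:220],ja=np.s_[165:188,220:245],b18=np.s_[160:208,433:462],jc=np.s_[205:223,468:488],jb=np.s_[240:262,464:486],b14=np.s_[275:320,430:486]).items()])
print(job_done())"
```

```text
[('pin', 7), ('gun', 7), ('sq', 7), ('ja', 5), ('b18', 5), ('jc', 9), ('jb', 83), ('b14', 49)]
the job is handed in; nothing more can be done
None
```

View pics/final.png

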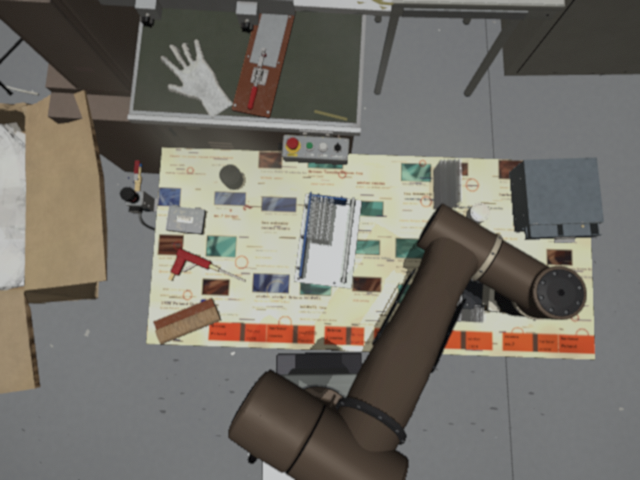

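I pushed the bundle upright and slid it along the magazine to the back stop, then handed the job in at about 16 s of the 54 s allowed.

**Problems on the way:**
- **First upright push:** it was too quick. The foot slid about 10–15 mm towards the tall plate and the bundle fell back onto the rail. A slower push with the tips lower, following the edge's arc, brought it upright; I then pressed it flush to the plate with about 17 N.
- **Slide to the stop:** my first setting was too low. The force readings suggest the gripper body pressed on the bundle's top with about 28 N (limit 40 N). I raised the tool about 5 mm and the bundle then slid at roughly 2–5 N.

**Final checks:**
- **Reaching the stop:** force jumped to 17 N at the expected home position.
- **Last pictures:** both views show the bundle upright, square against the stop and beside the tall plate, with the robot clear of it.
- **Remaining disagreement:** my projected corner positions were a few millimetres off the picture, and up to about 10 mm at one ragged far corner. My magazine fit is only good to a few millimetres, so I relied on the contact force and the pictures for "fully home".
- **Bystanders:** the ones I could compare show no change from the first picture. The arm hid the yellow-lidded jar and one blanks bundle in the last top view, and I did not compare those two. The tool only passed well above that area and never pushed there.

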